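# Lap the next solar panel onto a sloping test rack

### The arm

A 6-joint arm with a two-finger parallel gripper is mounted at the origin on the work surface. World frame = base frame: x ahead of the robot, y to its left, z up, the work surface at z = 0. Lengths are in mm, angles in rad, forces in N, time in s.
With the tool pointing down it reaches from about 350 to 875 mm from the base axis. Payload 4.2 kg.
Tool frame: the origin (TCP) lies between the finger pads; the fingertips stand 14 mm ahead of it and the grasp point (between the pads) lies 5 mm behind it; z points along the fingers, y is the line along which they close (so a half turn about z gives the same grasp; the last joint's range is limited). The gripper opens to 85 mm and grips with 20 to 120 N. Pads are 22 mm wide; open, the fingers measure 114 mm over their backs; the gripper's body (76 mm by 85 mm) begins 54 mm behind the grasp point. The pads swing forward as they close: fully open they stand 13 mm farther back than shut.
Start: joints at [-0.919, 0.385, 0.008, 0, -1.194, -0.259], TCP at [239.249, -577.373, 245.312] pointing down, gripper open.
Joint ranges: [-3.14, 3.14], [-1.21, 2.06], [-1.07, 1.41], [-3.16, 2.05], [-2.99, -0.16], [-3.1, 3.1]. Speed limits (rad/s): [2.79, 2.79, 3.14, 3.14, 3.14, 3.14].

### API

Orientations are given as a unit quaternion [x, y, z, w].
In Python, from bench import * gives the robot as it stands.
- The arm moves only by the tool carry_out, never from a script. Its argument "motion" is a list of rows, each a list of 7 numbers: the turn, a rotation vector about the tool's x, y, z in rad, then the shift along the tool's x, y, z in mm, then the opening, from -1 (shut) to 1 (fully open), so that 0 is half open. A call has 1 to 5 rows; each row is the pose to reach, as a shift and turn from the pose commanded when the call began, along the tool's axes at that moment; what a row does not reach only later rows make up. A row lasts 1/8 s, in which the tool goes at most 62.5 mm and 10.7 degrees, less where a joint would pass 70% of its speed; a pose out of reach is approached as far as the arm can. A call with a gripper value outside its range is refused whole. The fingers move at their own pace and stop on an object; the grip force is fixed at half the most. Time passes only in rows, so rows that repeat a pose let the fingers close. It gives the time, the measured TCP pose, the force, the opening and the grip force at its end, in the units of the state.
- read_state(): the state, without advancing time (a new reading comes with each control period).
- get_image(name): name is "scene" or "top"; returns a dict with "color" (384x512x3 uint8, blue, green, red), "mtx" (3x3 intrinsics, pixels), "position" and "orientation" of the camera in the world. Camera axes: x right, y down, z forward; pixel columns grow to the right and rows downward; lengths in mm; the calibration is good to about 2 mm. A picture is of the moment at which its call begins. There is no depth.
- job_done(): hands the job in; it is judged then, once.
The state is a dict: "clock": time; "joints": joint angles; "joint_vel": joint speeds; "joint_efforts": joint torques, N m; "position": TCP position; "ee_rot": TCP orientation; "contact_force": force on the tool from outside, world axes, zero at the start; "wrist_torque": the same for the moment, N m; "gripper_width": finger opening in mm; "grasp_force": force on a finger pad.
Only numpy, scipy, OpenCV 4.12 (cv2) and the standard library are available. Lean on these libraries where they do the work, as an engineer would, in place of code of your own. Each camera call takes 0.05 s, during which the arm holds its last target. There are 200 camera calls.

### The job

Lay the long loose solar panel on the sloping rack as its next course: it overlaps the uppermost fixed panel with its lower short edge along the white line across that panel, its long sides in line with the fixed panels and its upper end resting on the top crossbar. Let go of it there, and leave the short panel and the computer mouse where they lie.

Things in the scene. Friction and masses are not known exactly. Their poses are not given: they have to be found in the camera images.
- panel_center (a point): The long loose solar panel: a rigid slab 110 x 56 x 8 mm, about 110 g, black face in an aluminium frame, three thin silver lines along its length, both ends alike. It lies face up, flat on the desk; the point is its centre, 4 mm above its underside. x along the 110 mm length, y across the 56 mm width, z out of the black face.
- lap_line (a point): Middle of the 3 mm white line across the rack's uppermost fixed panel (110 x 56 x 8 mm), on its face, 125 mm above the desk, 30 mm below its upper edge. x: up the slope (15 degrees), square to the line; y: along it; z: out of the face. Bare crossbar: x = 88 to 108 mm, y = -58 to 58, top at z = 0. A panel laid right is centred at (55, 0, 4) mm. From x = 32 to 86 mm nothing is above z = -17 mm.
- short_center (a point): A bystander: a short solar panel of the same make, 60 x 56 x 8 mm, flat on the desk; the point is its centre, half-way up. x along the 60 mm length.
- mouse_center (a point): A bystander: a black computer mouse, 98 x 58 x 32 mm high, on the desk; the point is its centre, half-way up. x along its length.

How it is judged (in metres and radians):
At the end, for the whole second after the job is handed in: The long panel stays on the rack, lapped over the fixed panel: its centre within 15 mm along and across the slope of its right place at the white line, turned under 12 degrees, within 7 mm in height and 6 degrees of tilt. Short panel and mouse moved under 30 mm (x of panel_center in the frame of lap_line between 0.04 and 0.07 m and y of panel_center in the frame of lap_line between -0.015 and 0.015 m and z of panel_center in the frame of lap_line between -0.003 and 0.011 m and angle between the x axis of panel_center and the x axis of lap_line, either way round below 0.21 rad and angle between the z axis of panel_center and the z axis of lap_line, either way round below 0.11 rad); the robot touches nothing.
It fails at once if the short panel is moved more than 30 mm (distance of short_center from where it was at the start of the episode above 0.03 m).
It fails at once if the mouse is moved more than 30 mm (distance of mouse_center from where it was at the start of the episode above 0.03 m).
It also fails if it takes over 38 s, if anything falls off the work surface, if the arm or the gripper's body presses on something with over 40 N, if the wrist force passes 120 N, or if a joint passes its speed limit or range.

## Working session

There is one attempt and no reset: what is moved stays moved. The work goes in short steps, Python scripts to look and compute and a tool call to move; the robot and the scene stay as the last step left them, time stands still between calls to the robot, and variables do not carry over. Pictures are saved under pics/ and viewed, at most 10 in all, crops included, and the job is handed in when it is done.

Besides the shell and the picture viewer there is one more tool, called after "Emit:" in YAML: its name, and indented under it one key for each argument. carry_out: Moves the arm, as the interface text tells. Its arguments: {"type":"object","properties":{"motion":{"type":"array"}},"required":["motion"]}

```bash
mkdir -p pics && python3 - <<'E'
from bench import *
import cv2,pickle
d={}
for n in("scene","top"):
    im=get_image(n); d[n]=im; cv2.imwrite(f"pics/{n}0.png",im["color"]); print(n,im["mtx"],im["position"],im["orientation"])
pickle.dump(d,open("im0.pkl","wb"))
print(read_state())
E
```

```text
scene [[382.16035913   0.         257.71384597]
 [  0.         382.16035913 196.21364779]
 [  0.           0.           1.        ]] [894.79745153 327.40678144 920.47519702] [ 0.36911868  0.88939804 -0.24807012 -0.10575324]
top [[492.4996712    0.         257.52476536]
 [  0.         492.4996712  192.82552223]
 [  0.           0.           1.        ]] [ 439.07264349  -44.07320364 1119.01064666] [-0.69535052  0.71594235 -0.03304058  0.05312745]
{'clock': 0.1, 'joints': array([-9.19418634e-01,  3.85488566e-01,  6.77583582e-03, -4.34655929e-04,
       -1.19399369e+00, -2.58621767e-01]), 'joint_vel': array([ 0.00148184, -0.00094735,  0.00285067,  0.00235816, -0.0007578 ,
       -0.00170067]), 'joint_efforts': array([ 7.81316703e-04, -3.93321705e+01,  1.88930547e+01,  4.19788152e+00,
       -2.58915330e-03,  5.46803349e-06]), 'position': array([ 239.05551801, -576.94886674,  244.33083868]), 'ee_rot': array([-1.95039486e-01,  9.80794905e-01,  9.46656650e-04, -2.38254376e-04]), 'contact_force': array([ 0.88620978, -0.46121535, -0.37280708]), 'wrist_torque': array([0.04991118, 0.00150807, 0.01273845]), 'grasp_force': 0.0, 'gripper_width': 85.70589544304383}
```

View pics/scene0.png

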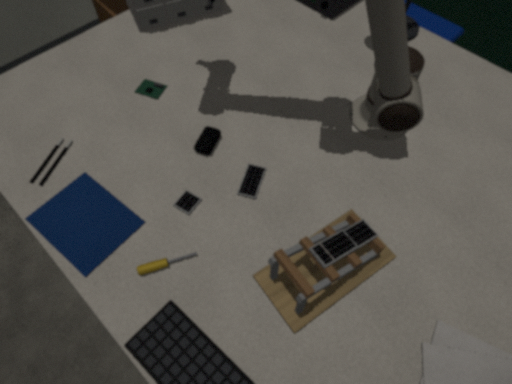

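View pics/top0.png

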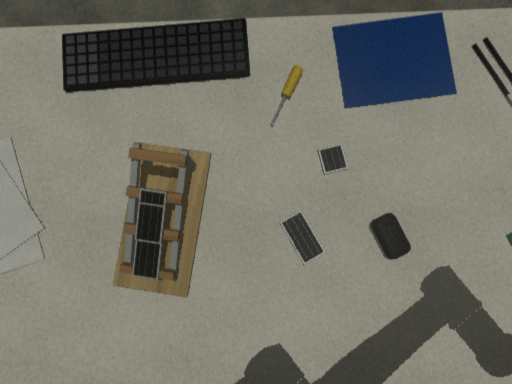

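```bash
python3 - <<'E'
import cv2,pickle,numpy as np
d=pickle.load(open("im0.pkl","rb"))
t=d["top"]["color"];s=d["scene"]["color"]
def c(i,x,y,w,h,k): 
    o=cv2.resize(i[y:y+h,x:x+w],None,fx=k,fy=k,interpolation=cv2.INTER_CUBIC)
    return cv2.convertScaleAbs(o,alpha=1.6)
a=c(t,120,140,80,120,5); b=c(t,275,205,80,120,5)
cv2.imwrite("pics/c1.png",np.hstack([a,b[:600,:400]]))
cv2.imwrite("pics/c2.png",c(s,250,200,140,110,5))
E
```

```text
(no output)
```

View pics/c1.png

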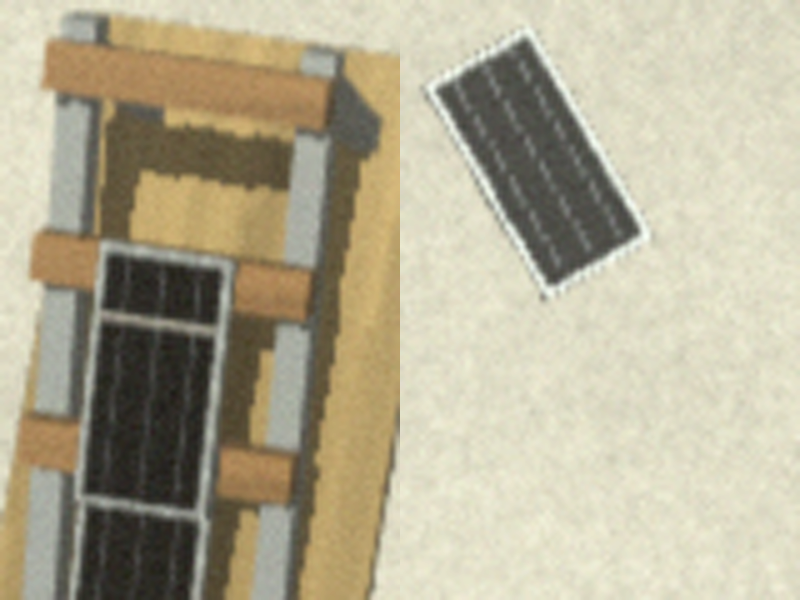

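View pics/c2.png

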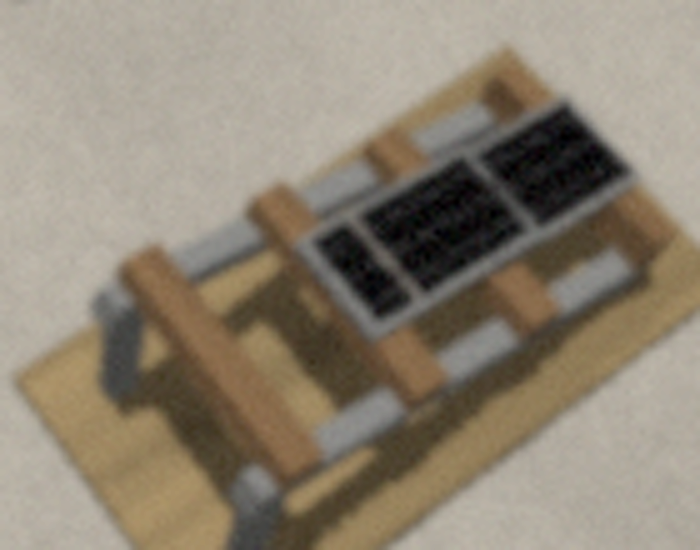

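```bash
cat > h.py <<'E'
import numpy as np,pickle
from scipy.spatial.transform import Rotation as R
from scipy.optimize import least_squares
d=pickle.load(open("im0.pkl","rb"))
def proj(c,P):
    p=R.from_quat(c["orientation"]).inv().apply(P-np.asarray(c["position"]))@np.asarray(c["mtx"]).T
    return p[:,:2]/p[:,2:]
def crop(p,o,k=5): return (np.array(p,float)+.5)/k-.5+o
def lapR(yaw): return R.from_euler('z',yaw)*R.from_euler('y',-15,degrees=True)
E
cat > fit.py <<'E'
from h import *
L=np.array([[30,28,0],[30,-28,0],[-80,28,0],[-80,-28,0],[0,26,0],[0,-26,0]],float)
ut=crop([(102,241),(233,262),(80,497),(205,518),(98,315),(222,328)],(120,140))
us=crop([(378,336),(302,242),(540,228),(470,155),(424,297),(357,222)],(250,200))
def f(v,z=125):
    P=lapR(v[2]).apply(L)+[v[0],v[1],z]
    return np.r_[(proj(d["top"],P)-ut).ravel(),(proj(d["scene"],P)-us).ravel()]
r=min((least_squares(f,[500,200,y]) for y in (0,1.5,3,-1.5)),key=lambda r:r.cost)
print("lap",r.x,np.round(r.fun.reshape(-1,2),1).tolist())
B=np.array([[55,28,4],[55,-28,4],[-55,28,4],[-55,-28,4]],float)
up=crop([(28,88),(130,28),(147,297),(250,237)],(275,205))
def g(v): return (proj(d["top"],R.from_euler('z',v[2]).apply(B)+[v[0],v[1],4])-up).ravel()
q=min((least_squares(g,[500,0,y]) for y in (0,1.5,3,-1.5)),key=lambda r:r.cost)
print("panel",q.x,np.round(q.fun.reshape(-1,2),1).tolist())
P=lapR(r.x[2]).apply([55,0,4])+[r.x[0],r.x[1],125];print("target",P)
E
python3 fit.py
```

```text
lap [544.0727426  200.39526219   6.11139927] [[-0.8, 0.4], [-0.1, -0.0], [-1.6, 1.4], [-0.0, 1.1], [-0.5, 0.1], [-0.4, 1.1], [-0.2, 0.5], [-1.4, -0.2], [0.4, 1.4], [-1.8, -1.7], [-0.6, 1.7], [-2.3, -0.9]]
panel [ 472.91109797 -111.97497824    0.48688393] [[-0.9, -0.4], [0.2, -0.6], [-0.2, 0.7], [1.0, 0.3]]
target [595.39666622 191.49076424 143.09875079]
```

```bash
cat > mv.py <<'E'
from h import *
from bench import *
def row(pos,Rt):
    s=read_state(); Rc=R.from_quat(s["ee_rot"]); c=[]
    for h in (0,np.pi):
        c.append((Rc.inv()*(Rt*R.from_euler('z',h))).as_rotvec())
    sh=Rc.inv().apply(np.array(pos)-s["position"])
    print("pos",s["position"].round(1),"J",s["joints"].round(2),"w",round(s["gripper_width"],1),"F",s["contact_force"].round(1),"t",s["clock"])
    for v in c: print("row",v.round(4),sh.round(1))
# tool frame on a flat panel with yaw: x along panel, z down
def flat(yaw): return R.from_euler('z',yaw)*R.from_euler('x',np.pi)
E
cat >> fit.py <<'E'
for idx in ([0,1,2,3,8,9],[12,13,14,15,20,21],[0,1,2,3,8,9,12,13,14,15,20,21]):
    for w in (0,1):
        k=least_squares(lambda v:f(v[:3],v[3] if w else 125)[idx],[544,200,-.17,125])
        print(idx[0],len(idx),k.x.round(3),k.cost)
E
python3 fit.py; python3 - <<'E'
from mv import *
row([473,-112,120],flat(.487))
E
```

```text
lap [544.0727426  200.39526219   6.11139927] [[-0.8, 0.4], [-0.1, -0.0], [-1.6, 1.4], [-0.0, 1.1], [-0.5, 0.1], [-0.4, 1.1], [-0.2, 0.5], [-1.4, -0.2], [0.4, 1.4], [-1.8, -1.7], [-0.6, 1.7], [-2.3, -0.9]]
panel [ 472.91109797 -111.97497824    0.48688393] [[-0.9, -0.4], [0.2, -0.6], [-0.2, 0.7], [1.0, 0.3]]
target [595.39666622 191.49076424 143.09875079]
0 6 [ 5.44306e+02  1.99619e+02 -1.81000e-01  1.25000e+02] 0.15791382539781718
0 6 [ 5.46278e+02  2.03498e+02 -1.81000e-01  1.09515e+02] 0.08576849450375337
12 6 [ 5.41783e+02  2.00043e+02 -1.50000e-01  1.25000e+02] 1.1566375929932202
12 6 [ 5.27350e+02  1.94799e+02 -1.50000e-01  9.06430e+01] 0.707796590728252
0 12 [ 5.43223e+02  1.99861e+02 -1.68000e-01  1.25000e+02] 2.7699856324776557
0 12 [ 5.43408e+02  1.99749e+02 -1.68000e-01  1.26812e+02] 2.539012646198781
pos [ 239.1 -576.9  244.3] J [-0.92  0.39  0.01 -0.   -1.19 -0.26] w 85.7 F [ 0.9 -0.5 -0.4] t 0.1
row [-0.0000e+00 -3.0000e-03  3.0472e+00] [-394.   339.8  125. ]
row [ 0.002  -0.     -0.0944] [-394.   339.8  125. ]
```

Emit:
carry_out:
  motion:
    - [0,0,-0.094,-394,340,80,1]
    - [0,0,-0.094,-394,340,80,1]
    - [0,0,-0.094,-394,340,80,1]
    - [0,0,-0.094,-394,340,80,1]
    - [0,0,-0.094,-394,340,80,1]

```text
clock: 0.72
position: [378.4, -299.6, 197.4]
ee_rot: [-0.241, 0.971, 0.0, -0.0]
contact_force: [0.7, -0.6, 0.3]
gripper_width: 85.7
grasp_force: 0.0
```

```bash
python3 - <<'E'
from mv import *
row([473,-112,60],flat(.487))
E
```

```text
pos [ 378.4 -299.6  197.4] J [-0.33  0.19 -0.4  -0.   -0.98 -0.75] w 85.7 F [ 0.7 -0.6  0.3] t 0.725
row [-1.0000e-04 -2.0000e-04  3.1412e+00] [-171.3  121.6  137.4]
row [ 0.0001 -0.     -0.0004] [-171.3  121.6  137.4]
```

Emit:
carry_out:
  motion:
    - [0,0,0,-171,121,110,1]
    - [0,0,0,-171,121,130,1]
    - [0,0,0,-171,121,130,1]
    - [0,0,0,-171,121,130,1]
    - [0,0,0,-171,121,130,1]

```text
clock: 1.35
position: [472.2, -112.1, 65.3]
ee_rot: [-0.243, 0.97, 0.0, -0.003]
contact_force: [-0.0, -0.9, 0.2]
gripper_width: 85.5
grasp_force: 0.0
```

```bash
python3 - <<'E'
from mv import *
row([473,-112,16],flat(.487))
import cv2
for n,o in (("scene",None),("top",None)):
    im=get_image(n); d[n+"1"]=im
p=proj(d["scene"],np.array([[473,-112,4.]]))[0].astype(int);q=proj(d["top"],np.array([[473,-112,4.]]))[0].astype(int)
c=lambda i,p:cv2.convertScaleAbs(cv2.resize(i[p[1]-50:p[1]+50,p[0]-40:p[0]+40],None,fx=5,fy=5,interpolation=2),alpha=1.6)
cv2.imwrite("pics/g1.png",np.hstack([c(d["scene1"]["color"],p),c(d["top1"]["color"],q)]))
E
```

```text
pos [ 472.2 -112.1   65.3] J [ 0.1   0.37 -0.55 -0.   -0.65 -1.18] w 85.5 F [-0.  -0.9  0.2] t 1.35
row [ 0.0076  0.0034 -3.1372] [-1.  -0.4 49.3]
row [ 0.0022 -0.0048  0.0044] [-1.  -0.4 49.3]
```

View pics/g1.png

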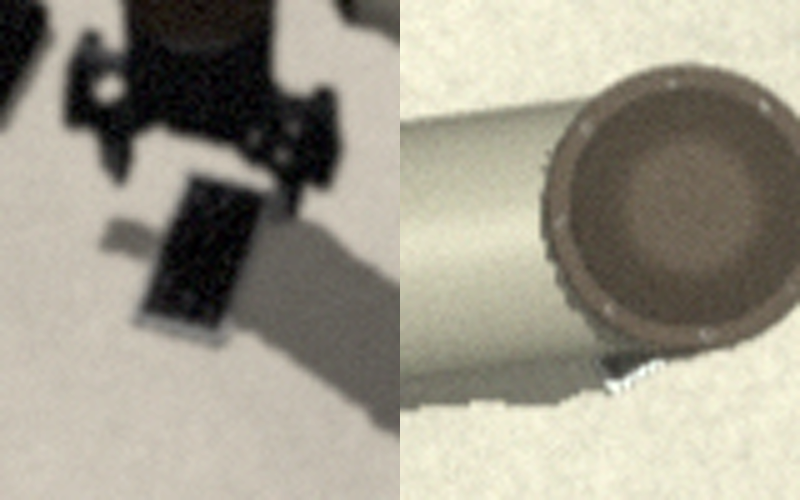

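Emit:
carry_out:
  motion:
    - [0,0,0,-1,0,25,1]
    - [0,0,0,-1,0,45,1]
    - [0,0,0,-1,0,52,1]
    - [0,0,0,-1,0,54,1]
    - [0,0,0,-1,0,54,1]

```text
clock: 2.08
position: [473.9, -114.3, 14.6]
ee_rot: [-0.241, 0.971, -0.0, 0.001]
contact_force: [-0.8, -0.3, -0.2]
gripper_width: 85.3
grasp_force: 0.0
```

Emit:
carry_out:
  motion:
    - [0,0,0,0,0,0,0.4]
    - [0,0,0,0,0,0,0]
    - [0,0,0,0,0,0,-0.2]
    - [0,0,0,0,0,0,-0.5]
    - [0,0,0,0,0,0,-1]

```text
clock: 2.7
position: [473.8, -114.0, 15.0]
ee_rot: [-0.241, 0.97, -0.0, 0.0]
contact_force: [-2.6, -0.4, 7.8]
gripper_width: 53.5
grasp_force: 61.3
```

Emit:
carry_out:
  motion:
    - [0,0,0,0,0,0,-1]
    - [0,0,0,0,0,0,-1]
    - [0,0,0,0,0,0,-1]
    - [0,0,0,0,0,0,-1]

```text
clock: 3.2
position: [473.8, -114.0, 15.0]
ee_rot: [-0.241, 0.97, -0.0, 0.0]
contact_force: [-1.9, -0.1, 7.8]
gripper_width: 53.3
grasp_force: 61.3
```

Emit:
carry_out:
  motion:
    - [0,0,0,0,0,-30,-1]
    - [0,0,0,0,0,-80,-1]
    - [0,0,0,0,0,-140,-1]
    - [0,0,0,0,0,-190,-1]
    - [0,0,0,0,0,-200,-1]

```text
clock: 3.82
position: [475.0, -113.9, 217.7]
ee_rot: [-0.241, 0.97, -0.001, 0.004]
contact_force: [-0.3, 0.9, -2.3]
gripper_width: 53.0
grasp_force: 63.4
```

```bash
cat >> mv.py <<'E'
LP=np.array([543.5,200,125]);LY=-.172
def tgt(x,y,z): row(lapR(LY).apply([x,y,z])+LP, lapR(LY)*R.from_euler('x',np.pi))
E
python3 - <<'E'
from mv import *
tgt(55,0,65)
E
```

```text
pos [ 475.  -113.9  217.7] J [ 0.1   0.17 -0.36  0.   -1.03 -1.18] w 53.0 F [-0.3  0.9 -2.3] t 3.825
row [ 0.314   0.1098 -2.4658] [-236.1  223.1   16.6]
row [ 0.0854 -0.2441  0.6554] [-236.1  223.1   16.6]
```

Emit:
carry_out:
  motion:
    - [0.01,-0.04,0.11,-40,38,-15,-1]
    - [0.03,-0.08,0.22,-80,75,-15,-1]
    - [0.05,-0.14,0.38,-125,118,-15,-1]
    - [0.07,-0.19,0.52,-165,155,-10,-1]
    - [0.085,-0.244,0.655,-205,193,0,-1]

```text
clock: 4.45
position: [558.8, 135.2, 215.5]
ee_rot: [0.07, 0.99, -0.013, 0.119]
contact_force: [1.3, -0.8, -0.7]
gripper_width: 53.3
grasp_force: 63.5
```

```bash
python3 - <<'E'
from mv import *
tgt(55,0,65)
E
```

```text
pos [558.8 135.2 215.5] J [ 0.6   0.23 -0.41  0.24 -0.78 -2.47] w 53.3 F [ 1.3 -0.8 -0.7] t 4.45
row [ 0.0346 -0.0032 -3.1102] [-8.5 61.  15.4]
row [-0.002  -0.0222  0.0312] [-8.5 61.  15.4]
```

Emit:
carry_out:
  motion:
    - [0,-0.022,0.031,-4,35,5,-1]
    - [0,-0.022,0.031,-8,60,15,-1]
    - [0,-0.022,0.031,-8,60,15,-1]
    - [0,-0.022,0.031,-8,60,15,-1]
    - [0,-0.022,0.031,-8,60,15,-1]

```text
clock: 5.08
position: [578.7, 190.3, 203.8]
ee_rot: [0.084, 0.988, -0.012, 0.13]
contact_force: [0.1, -0.2, -1.3]
gripper_width: 53.3
grasp_force: 63.5
```

```bash
python3 - <<'E'
from mv import *
tgt(55,0,35)
import cv2
k={n:get_image(n) for n in ("scene","top")}; pickle.dump(k,open("im2.pkl","wb"))
c=lambda i,x,y:cv2.convertScaleAbs(cv2.resize(i[y:y+110,x:x+80],None,fx=5,fy=5,interpolation=2),alpha=1.6)
cv2.imwrite("pics/g2.png",np.hstack([c(k["scene"]["color"],265,190),c(k["top"]["color"],120,130)]))
E
```

```text
pos [578.7 190.3 203.8] J [ 0.67  0.29 -0.37  0.29 -0.75 -2.6 ] w 53.3 F [ 0.1 -0.2 -1.3] t 5.075
row [ 2.0000e-04 -2.2000e-03 -3.1389e+00] [ 0.5  3.5 31.7]
row [-0.0014 -0.0001  0.0027] [ 0.5  3.5 31.7]
```

View pics/g2.png

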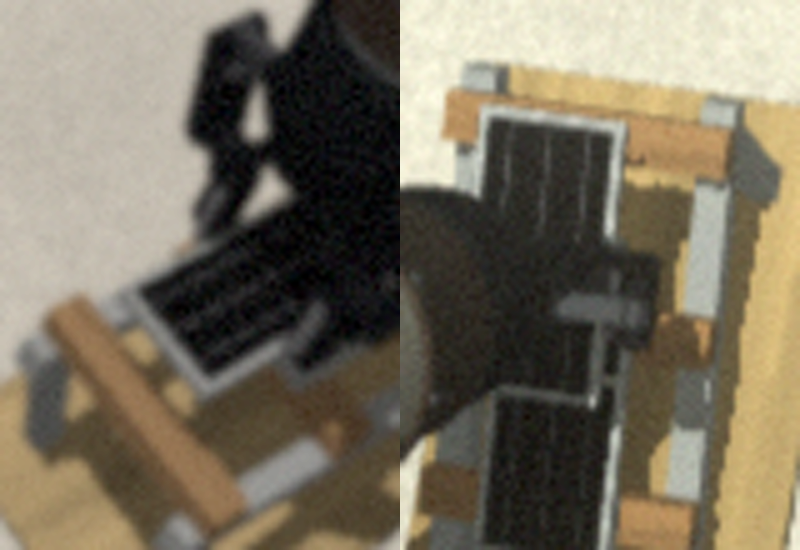

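```bash
python3 - <<'E'
from mv import *
k=pickle.load(open("im2.pkl","rb"))
ut=crop([(81,107),(228,122),(193,402)],(120,130)); us=crop([(208,390),(130,290)],(265,190))
L=np.array([[55,28,4],[55,-28,4],[-55,-28,4]],float)
def f(v):
    Rr=lapR(LY)*R.from_euler('zy',[v[3],v[4]]); P=Rr.apply(L)+lapR(LY).apply(v[:3])+LP
    return np.r_[(proj(k["top"],P)-ut).ravel(),(proj(k["scene"],P[:2])-us).ravel(),v[4]*20]
r=least_squares(f,[55,0,50,0,0]);print(r.x.round(3),r.fun.round(1))
s=read_state();print(lapR(LY).inv().apply(s["position"]-LP), (lapR(LY).inv()*R.from_quat(s["ee_rot"])).as_euler('xyz'))
E
```

```text
[ 5.6217e+01 -2.6810e+00  5.5942e+01 -3.0000e-03 -3.0000e-02] [-0.7 -0.4 -1.1  0.7  0.3  1.4 -0.2  1.  -2.2 -0.8 -0.6]
[55.61479339 -3.31153716 66.96988245] [-3.14062825e+00  3.61601551e-04 -3.13890856e+00]
```

Emit:
carry_out:
  motion:
    - [0,0,0,1,3,15,-1]
    - [0,0,0,1,3,28,-1]
    - [0,0,0,1,3,38,-1]
    - [0,0,0,1,3,44,-1]
    - [0,0,0,1,3,44,-1]

```text
clock: 5.8
position: [589.5, 192.2, 160.1]
ee_rot: [0.083, 0.988, -0.013, 0.13]
contact_force: [0.5, 0.2, -1.3]
gripper_width: 53.5
grasp_force: 63.5
```

```bash
python3 - <<'E'
from mv import *
tgt(55,0,15)
E
```

```text
pos [589.5 192.2 160.1] J [ 0.65  0.36 -0.41  0.32 -0.65 -2.63] w 53.5 F [ 0.5  0.2 -1.3] t 5.8
row [ 1.2000e-03 -3.4000e-03 -3.1375e+00] [-0.9 -0.2  6.9]
row [-0.0021 -0.0008  0.0041] [-0.9 -0.2  6.9]
```

Emit:
carry_out:
  motion:
    - [0,0,0,0,0,2,-1]
    - [0,0,0,0,0,4,-1]
    - [0,0,0,0,0,5,-1]
    - [0,0,0,0,0,5,-1]

```text
clock: 6.3
position: [590.8, 192.3, 156.1]
ee_rot: [0.083, 0.988, -0.012, 0.13]
contact_force: [0.1, -0.1, -0.8]
gripper_width: 53.2
grasp_force: 63.5
```

Emit:
carry_out:
  motion:
    - [0,0,0,0,0,1,-1]
    - [0,0,0,0,0,2,-1]
    - [0,0,0,0,0,2,-1]

```text
clock: 6.68
position: [591.3, 192.1, 154.0]
ee_rot: [0.083, 0.988, -0.012, 0.13]
contact_force: [0.5, -0.4, -1.5]
gripper_width: 53.7
grasp_force: 63.5
```

Emit:
carry_out:
  motion:
    - [0,0,0,0,0,1,-1]
    - [0,0,0,0,0,2,-1]
    - [0,0,0,0,0,2,-1]

```text
clock: 7.05
position: [591.6, 192.2, 153.7]
ee_rot: [0.083, 0.988, -0.012, 0.13]
contact_force: [-6.5, 0.7, 7.4]
gripper_width: 52.9
grasp_force: 64.9
```

```bash
python3 - <<'E'
from mv import *
tgt(55,0,15)
E
```

```text
pos [591.6 192.2 153.7] J [ 0.65  0.36 -0.42  0.33 -0.63 -2.64] w 52.9 F [-6.5  0.7  7.4] t 7.05
row [-1.6000e-03 -1.6000e-03 -3.1375e+00] [-0.5 -0.5  0.2]
row [-0.001   0.001   0.0041] [-0.5 -0.5  0.2]
```

Emit:
carry_out:
  motion:
    - [0,0,0,0,0,0,0.5]
    - [0,0,0,0,0,0,0.8]
    - [0,0,0,0,0,0,1]
    - [0,0,0,0,0,0,1]
    - [0,0,0,0,0,0,1]

```text
clock: 7.68
position: [591.9, 192.0, 152.1]
ee_rot: [0.083, 0.988, -0.012, 0.13]
contact_force: [0.1, -0.2, 1.1]
gripper_width: 84.9
grasp_force: 0.0
```

Emit:
carry_out:
  motion:
    - [0,0,0,0,0,-10,1]
    - [0,0,0,0,0,-30,1]
    - [0,0,0,0,0,-70,1]
    - [0,0,0,0,0,-110,1]
    - [0,0,0,0,0,-110,1]

```text
clock: 8.3
position: [564.8, 198.4, 263.6]
ee_rot: [0.083, 0.988, -0.009, 0.134]
contact_force: [0.8, -0.6, -0.4]
gripper_width: 85.5
grasp_force: 0.0
```

Emit:
carry_out:
  motion:
    - [0,0,0,50,-50,-20,1]
    - [0,0,0,90,-100,-20,1]
    - [0,0,0,120,-150,-20,1]
    - [0,0,0,120,-200,-20,1]
    - [0,0,0,120,-200,-20,1]

```text
clock: 8.93
position: [408.8, 17.3, 246.9]
ee_rot: [0.085, 0.988, -0.012, 0.13]
contact_force: [0.4, 0.7, 1.2]
gripper_width: 85.3
grasp_force: 0.0
```

```bash
python3 - <<'E'
from mv import *
import cv2
k={n:get_image(n) for n in ("scene","top")}; pickle.dump(k,open("im3.pkl","wb"))
c=lambda i,x,y:cv2.convertScaleAbs(cv2.resize(i[y:y+110,x:x+80],None,fx=5,fy=5,interpolation=2),alpha=1.6)
cv2.imwrite("pics/g3.png",np.hstack([c(k["scene"]["color"],275,200),c(k["top"]["color"],120,140)]))
for n in k:
    L=lapR(LY).apply([[110,28,8],[110,-28,8],[0,28,8],[0,-28,8]])+LP
    print(n,((proj(k[n],L)-((275,200) if n=="scene" else (120,140)))*5).round())
print(read_state()["position"])
E
```

```text
scene [[121. 411.]
 [ 38. 305.]
 [304. 296.]
 [221. 201.]]
top [[110.  48.]
 [248.  67.]
 [ 84. 317.]
 [219. 337.]]
[410.96760342  19.85284981 247.53705461]
```

View pics/g3.png

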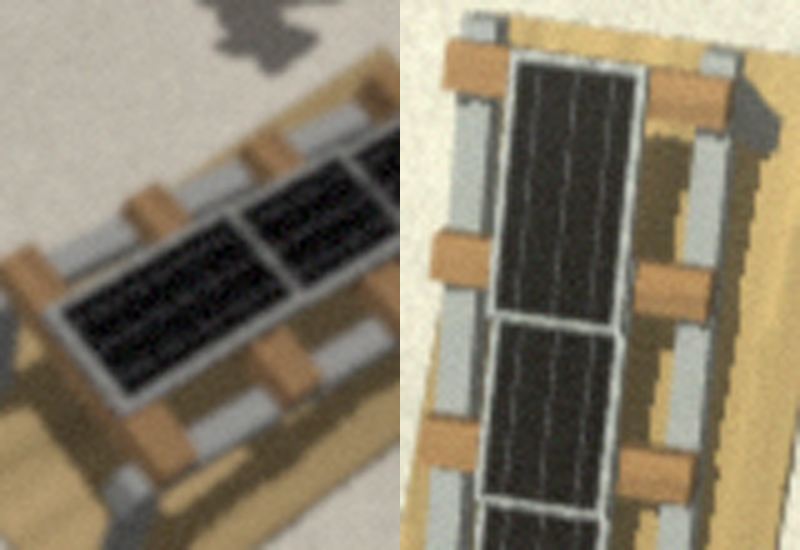

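The panel lies flush with the fixed ones. Its top corners are at crop pixels (110,50) and (245,67), against (110,48) and (248,67) predicted. Its lower edge is on the white line and its upper end is on the crossbar.

```bash
python3 -c "
from bench import *
print(job_done())"
```

```text
the job is handed in; nothing more can be done
None
```

The long panel lies on the rack with its lower edge on the white line and its upper end on the top crossbar, within about 3 mm in the last pictures. I let go of it, kept the arm clear of the short panel and mouse, and handed the job in at about 9 s; no verdict came back.

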